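Turn the model locomotive to its shed

TASK

Push the rim of the model railway's hand-turned turntable round, gently and by its upright posts, until the track on it lines up with the track of the brick engine shed and the locomotive's chimney end faces the shed. Only push: grip nothing, never touch, lift or carry the locomotive, and leave the wagon and the water tower where they are. Leave the turntable at rest, lined up.

Things in the scene. Friction and masses are not known exactly. Their poses are not given: they have to be found in the camera images.
- pit: Round concrete kerb of the turntable, fixed: inner radius 140 mm, outer radius 164 mm, 18 mm high. Origin on the turntable's vertical axis at table level. Its yaw means nothing.
- deck (a joint): Angle of the turntable deck, rad, counter-clockwise positive from above; 0 is where it stood at the start of the run. No end stops; slight friction (0.08 N m, under 1 N at the rim) makes it stay where it is left. The deck is a plank disc of radius 134 mm, upper face 22 mm above the table, with two rails (32 mm gauge, 5 mm high) across its middle.
- deck_end (a point): Point on the deck between the rails, at rail-top height (27 mm), 130 mm from the turntable's axis, at the end of the track towards which the locomotive's chimney points; turns with the deck. Its x axis points outward along the track.
- shed_track (a point): Where the shed's track begins beside the turntable: between the rails at rail-top height (27 mm), 144 mm from the turntable's axis. Its x axis points straight out from the axis, along the track into the shed. The brick engine shed (fixed; 190 mm long, 135 mm wide, 155 mm high) stands over the track 242 to 432 mm from the axis, open towards the turntable.
- loco_mid (a point): Centre of the small tank locomotive, loose on the deck's rails over the turntable's axis, 62 mm above the table: 150 mm long, 58 mm wide, its highest point (chimney) 102 mm above the table. Its x axis points to the chimney end; the cab is at the other end. 0.5 kg.
- chimney (a point): Top of the locomotive's chimney, 50 mm ahead of its centre towards the chimney end.
- siding: Another short track (fixed) that runs out from the turntable and ends in a wooden buffer stop 334 mm from the axis (56 mm high); not the one wanted. Origin on the turntable's axis at table level, x axis pointing outward along this track.
- wagon: Open wooden goods wagon standing loose on the siding: 100 x 50 mm, 52 mm high. Origin under its centre at rail-top height (27 mm above the table). Leave alone.
- tower: Small water tower, a round wooden tank on four legs, loose: 66 mm wide, 134 mm high. Origin under its centre. Leave alone.
- deck_post (a point): Middle (50 mm above the table) of one of the eight alike upright steel posts on the deck's rim: 10 mm diameter with a 14 mm ball on top, reaching 77 mm above the table. They stand on a circle of radius 124 mm about the axis, 45 degrees apart, at 22.5, 67.5, 112.5 ... degrees from the direction of deck_end; this one at +22.5.
Things that resemble listed ones, but are neither listed nor needed, are in the scene too. Leave any white look-alike of the part that bears loco_mid alone.

How it is judged:
By the outcome, as a careful person would: the job done as asked, in the order asked, and still so for the second after the job is handed in, with the robot touching nothing.
It also fails if it takes over 61 s, if anything falls off the work surface, if the arm or the gripper's body presses on something with over 40 N, if the wrist force passes 120 N, or if a joint passes its speed limit or range.

ROBOT

A 6-joint arm with a two-finger parallel gripper is mounted at the origin on the work surface. World frame = base frame: x ahead of the robot, y to its left, z up, the work surface at z = 0. Lengths are in m, angles in rad, forces in N, time in s.
With the tool pointing down it reaches from about 0.325 to 0.775 m from the base axis. Payload 5.5 kg.
Tool frame: the origin (TCP) lies midway between the tips of the shut fingers; the grasp point (between the pads) lies 19 mm behind it (r.tcp_to_grasp is the distance from the TCP to the grasp point, in m); z points along the fingers, y is the line along which they close (so a half turn about z gives the same grasp; the last joint's range is limited). The gripper opens to 85 mm and grips with 20 to 120 N. Pads are 22 mm wide; open, the fingers measure 114 mm over their backs; the gripper's body (76 mm by 85 mm) begins 54 mm behind the grasp point. The pads swing forward as they close: fully open they stand 13 mm farther back than shut.
Start: joints at [1.144, 0.091, 1.231, -0, 1.82, -0.057], TCP at [0.217, 0.559, 0.231] pointing down, gripper open.
Joint ranges: [-2.87, 2.87], [-0.86, 2.18], [0.17, 2.46], [-1.51, 4.65], [0.06, 2.69], [-2.65, 2.65]. Speed limits (rad/s): [2.57, 2.57, 3.01, 3.14, 3.14, 3.14].

INTERFACE

Orientations are given as a 3x3 rotation matrix whose columns are the frame's x, y, z axes.
In Python, from bench import r gives the robot as it stands.
- The arm moves only by the tool drive_tool, never from a script. Its argument "steps" is a list that holds one entry, the list of rows, each a list of 7 numbers: the turn, a rotation vector about the tool's x, y, z in rad, then the shift along the tool's x, y, z in mm, then the finger opening in mm, from 0 to 85.4. A call has exactly 5 rows; each row shifts and turns the commanded pose from where the row before left it, along the tool's axes as they then stand; what a row does not reach is not made up. A row lasts 1/12 s, in which the tool goes at most 41.7 mm and 7.16 degrees, less where a joint would pass 70% of its speed; a pose out of reach is approached as far as the arm can. A call with a gripper value outside its range is refused whole. The fingers move at their own pace and stop on an object; "squeeze" is the grip in N (left out, the last holds). Time passes only in rows, so rows that do not move let the fingers close, or fill a call up. It gives the time, the measured TCP pose, the force, the opening and the grip force at its end, in the units of the state.
- r.sense(): the state, without advancing time (a new reading comes with each control period).
- r.read_camera(name): name is "scene" or "top" or "wrist"; returns a dict with "img" (384x512x3 uint8, red, green, blue), "fov_y" (degrees; the focal length in pixels is half the picture's height over the tangent of half this angle, whatever the lens; pixels are square), "cx", "cy" (the principal point, pixels), "T" (4x4, takes a point from camera to world coordinates); the wrist camera has in their place "tool_from_camera" (4x4, takes a point from camera to tool coordinates, whose origin is the TCP and whose axes are the flange's). Camera axes: x right, y down, z forward; pixel columns grow to the right and rows downward; lengths in m; the calibration is good to about 2 mm. The wrist camera is an equidistant fisheye: a pixel r from the principal point sees the ray r / f radians off the axis. A picture is of the moment at which its call begins: read the wrist's pose just before it. There is no depth.
- r.sign_off(): hands the job in; it is judged then, once.
Trained networks look in the newest picture that a camera, given by its name, has taken for a name from the list of things; names that differ only in an ending like _2 or _b are one class to them, and where a whole thing is asked for, a point or a joint stands for the part that bears it (a point fixed in the world has none). Each returns a list of dicts, best first, with "confidence" (0 to 1); they miss things now and then, are a little off and sometimes report something else, mostly with a low value. They report only what shows in the picture. A call takes as long as a camera call. They do not tell look-alikes from the thing itself.
- r.recognise(camera, target): "box" ([left, top, right, bottom] in pixels, round what is visible of it).
- r.landmark_of(camera, target): "position" ([row, column] in pixels: a listed point, or the origin of a listed thing).
The state is a dict: "time_s": time; "q": joint angles; "joint_velocities": joint speeds; "joint_efforts": joint torques, N m; "tcp_pos": TCP position; "eef_rot": TCP orientation; "force": force on the tool from outside, world axes, zero at the start; "torque": the same for the moment, N m; "finger_gap": finger opening in m; "finger_force": force on a finger pad.
Only numpy, scipy, OpenCV 4.12 (cv2) and the standard library are available. Lean on these libraries where they do the work, as an engineer would, in place of code of your own. Each camera call takes 0.05 s, during which the arm holds its last target. There are 200 camera calls.

## Working session

There is one attempt and no reset: what is moved stays moved. The work goes in short steps, Python scripts to look and compute and a tool call to move; the robot and the scene stay as the last step left them, time stands still between calls to the robot, and variables do not carry over. Pictures are saved under pics/ and viewed, at most 10 in all, crops included, and the job is handed in when it is done.

Besides the shell and the picture viewer there is one more tool, called as name(argument=value, ...), one argument or row to a line, values as JSON. drive_tool: Moves the arm, as the interface text tells. Its arguments: {"type":"object","properties":{"steps":{"type":"array","items":{"type":"array","items":{"type":"array","items":{"type":"number"}}}},"squeeze":{"type":"number"}},"required":["steps"]}

```bash
mkdir -p pics
cat > h.py <<'E'
from bench import r
import numpy as np, cv2
def shot(c,name=None):
    d=r.read_camera(c)
    if name: cv2.imwrite(f'pics/{name}.png',d['img'][:,:,::-1])
    return d
def ray(d,rc):
    f=192/np.tan(np.radians(d['fov_y'])/2)
    v=np.array([(rc[1]-d['cx'])/f,(rc[0]-d['cy'])/f,1.]); T=np.array(d['T'])
    return T[:3,3],T[:3,:3]@v
def atz(d,rc,z):
    o,v=ray(d,rc); return o+v*(z-o[2])/v[2]
def proj(d,p):
    f=192/np.tan(np.radians(d['fov_y'])/2); q=np.linalg.inv(np.array(d['T']))@np.r_[p,1]
    return [q[1]/q[2]*f+d['cy'],q[0]/q[2]*f+d['cx']]
E
python3 - <<'E'
from h import *
Z=dict(pit=0,deck_end=.027,shed_track=.027,loco_mid=.062,chimney=.102,siding=0,wagon=.027,tower=0,deck_post=.05)
for c in('top','scene'):
    d=shot(c,c+'0'); print(c,np.round(np.array(d['T'])[:3,3],2))
    for t,z in Z.items():
        for k in r.landmark_of(c,t)[:4]:
            print(t,np.round(k['position'],0),round(k['confidence'],2),np.round(atz(d,k['position'],z)[:2],3))
a=cv2.imread('pics/top0.png');b=cv2.imread('pics/scene0.png')
cv2.imwrite('pics/both.png',np.vstack([cv2.resize(a,(800,600))]))
cv2.imwrite('pics/sc.png',cv2.resize(b,(800,600)))
E
```

```text
top [0.29 0.04 0.96]
deck_end [211. 234.] 0.7 [0.427 0.051]
shed_track [126. 180.] 0.58 [0.65  0.185]
loco_mid [298. 154.] 0.93 [0.229 0.235]
loco_mid [158. 222.] 0.89 [0.553 0.075]
chimney [314. 134.] 0.78 [0.2   0.266]
chimney [175. 222.] 0.76 [0.5   0.073]
chimney [198. 248.] 0.33 [0.444 0.015]
wagon [176. 222.] 0.65 [0.516 0.077]
wagon [186. 310.] 0.6 [ 0.485 -0.142]
tower [192. 120.] 0.59 [0.487 0.339]
scene [ 0.99 -0.49  0.86]
deck_end [191. 244.] 0.93 [0.417 0.061]
shed_track [214. 348.] 0.66 [0.65  0.189]
loco_mid [126. 248.] 0.88 [0.266 0.225]
loco_mid [207. 288.] 0.66 [0.552 0.078]
loco_mid [185. 274.] 0.57 [0.48  0.107]
chimney [188. 274.] 0.77 [0.511 0.07 ]
chimney [107. 249.] 0.56 [0.244 0.251]
chimney [218. 349.] 0.5 [0.69 0.12]
wagon [256. 203.] 0.95 [ 0.498 -0.144]
wagon [202. 240.] 0.35 [0.439 0.029]
tower [162. 331.] 0.57 [0.489 0.334]
deck_post [198. 239.] 0.94 [0.442 0.023]
```

View pics/both.png

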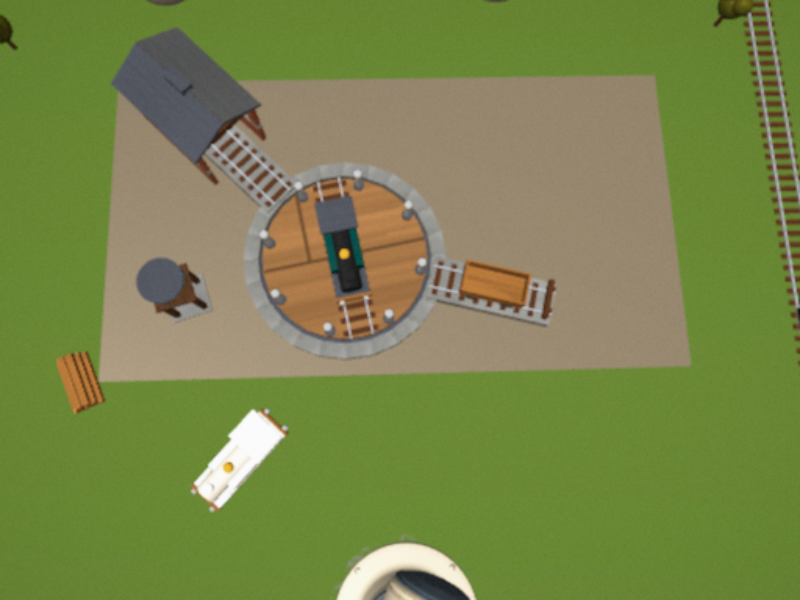

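View pics/sc.png

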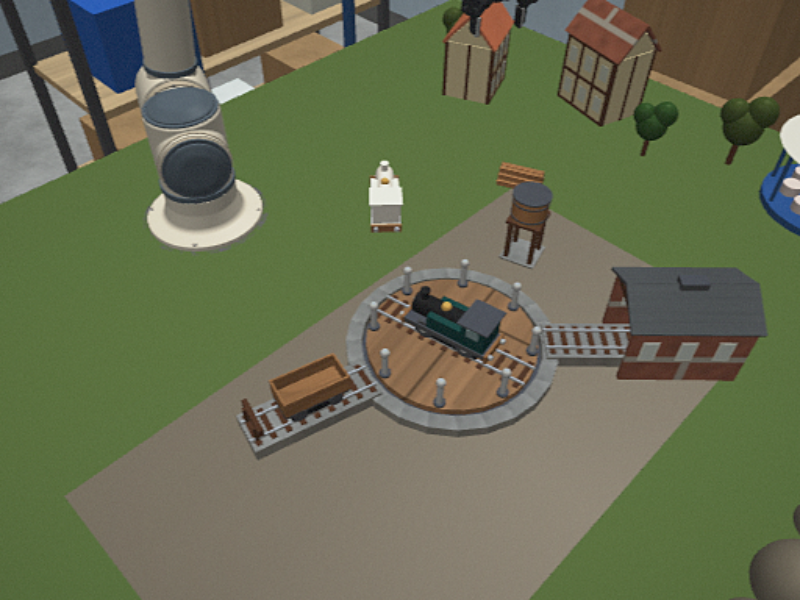

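The turntable centre is near (345,260) in the 800x600 top view. Two locomotives are in view:
- The green one on the deck, with its cab at (335,215) and its chimney end towards the robot at (348,280).
- The white look-alike at (235,460), off the turntable.

The green one fits, because it stands on the deck's rails. The shed is at upper left (190,100) and its track runs from (285,190). The siding with the wagon is on the right. I'll confirm this in an enlarged crop with predicted points drawn on it.

Run:
```python
from h import *
d=shot('top'); img=d['img']
# rails: bright grey; posts' balls: refine centre by kerb model vs landmarks
c=np.array([.553,.076])
x0,y0,s=120,85,4
def draw(im,p,col): 
    q=proj(d,p); cv2.circle(im,(int((q[1]-x0+.5)*s),int((q[0]-y0+.5)*s)),2,col,-1)
crop=cv2.resize(img[y0:y0+150,x0:x0+190,::-1],None,fx=s,fy=s,interpolation=cv2.INTER_CUBIC)
for a in np.radians(np.arange(0,360,6)):
    draw(crop,[c[0]+.14*np.cos(a),c[1]+.14*np.sin(a),.018],(0,0,255))
    draw(crop,[c[0]+.164*np.cos(a),c[1]+.164*np.sin(a),.018],(255,0,0))
th=np.radians(189)
for k in range(8):
    a=th+np.radians(22.5+45*k); draw(crop,[c[0]+.124*np.cos(a),c[1]+.124*np.sin(a),.070],(0,255,255))
sh=np.radians(48)
for rr in np.arange(.144,.25,.015):
    for o in(-.016,.016): draw(crop,[c[0]+rr*np.cos(sh)-o*np.sin(sh),c[1]+rr*np.sin(sh)+o*np.cos(sh),.027],(255,0,255))
for rr in (.09,.1,.11,.12,.13):
    for o in(-.016,.016): draw(crop,[c[0]+rr*np.cos(th)-o*np.sin(th),c[1]+rr*np.sin(th)+o*np.cos(th),.027],(255,0,255))
cv2.imwrite('pics/crop1.png',crop)
st=r.sense(); print(np.round(st['eef_rot'],3), np.round(st['q'],3))
```

```text
[[-0.932  0.361 -0.   ]
 [ 0.361  0.932  0.   ]
 [ 0.     0.    -1.   ]] [ 1.144  0.091  1.231  0.     1.82  -0.057]
```

View pics/crop1.png

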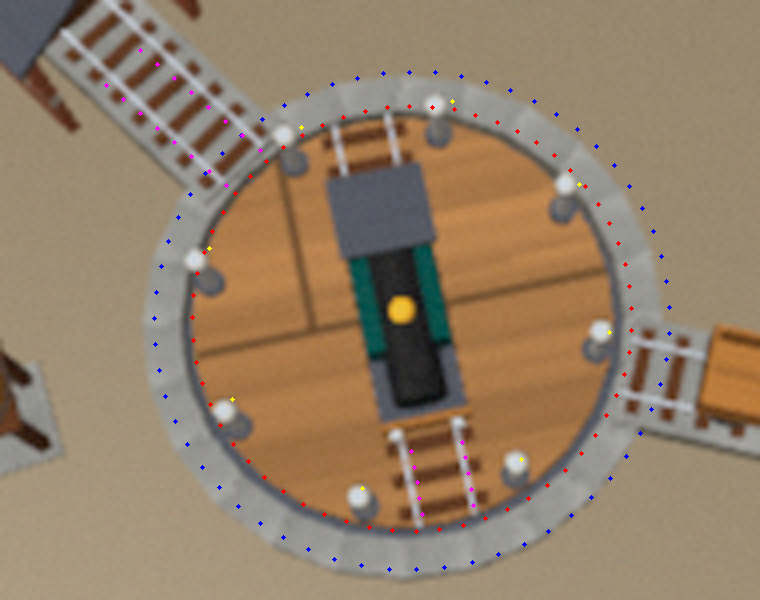

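Run:
```python
from h import *
from scipy.optimize import least_squares
d=shot('top'); px=lambda u,v:(v/4-.5+85,u/4-.5+120)
B=[(436,104),(566,185),(600,331),(516,463),(359,496),(224,411),(195,260),(284,135)]
P=np.array([atz(d,px(*b),.070)[:2] for b in B])
def f(x):
    t=x[2]+np.radians(22.5-45*np.arange(8)); return np.r_[x[0]+.124*np.cos(t)-P[:,0],x[1]+.124*np.sin(t)-P[:,1]]
t0=np.arctan2(*(P[0]-P.mean(0))[::-1])-np.radians(22.5)
s=least_squares(f,[*P.mean(0),t0]); print(s.x,np.degrees(s.x[2]),np.abs(s.fun).max())
L=[[atz(d,px(*p),.027)[:2] for p in q] for q in([(220,180),(65,30)],[(262,143),(110,0)],[(398,436),(419,520)],[(457,424),(474,512)],[(336,125),(345,172)],[(389,115),(398,162)])]
c=s.x[:2]
for a,b in L:
    v=(b-a)/np.linalg.norm(b-a); print('ang',np.degrees(np.arctan2(v[1],v[0])),'offset',np.cross(v,a-c),'r',np.linalg.norm(a-c))
```

```text
[ 0.5498316   0.08272245 -0.59514936] -34.099546335203264 0.0010556540708119844
ang 44.04412664949571 offset 0.019054289150580578 r 0.1471354807106506
ang 44.573407706201685 offset -0.018576215706295238 r 0.14598637116949925
ang -166.9995062725794 offset -0.020845319213379 r 0.07828952658800951
ang -170.4586041084979 offset 0.02114246830586429 r 0.0789546605959553
ang -170.10962637013247 offset -0.018209526331850995 r 0.1338813687165891
ang -170.48914683779802 offset 0.015785286603042445 r 0.13387880943148134<stdin>:13: DeprecationWarning: Arrays of 2-dimensional vectors are deprecated. Use arrays of 3-dimensional vectors instead. (deprecated in NumPy 2.0)
```

drive_tool(
  steps=[
    [[0,0,0,-26.9,-21.7,0,0],[0,0,0,-26.9,-21.7,0,0],[0,0,0,-26.9,-21.7,0,0],[0,0,0,-26.9,-21.7,0,0],[0,0,0,-26.9,-21.7,0,0]],
  ],
)

```text
time_s: 1.52
tcp_pos: [0.3035, 0.4083, 0.2313]
eef_rot: [[-0.933, 0.361, 0.0], [0.361, 0.933, 0.0], [-0.0, 0.0, -1.0]]
force: [0.6, -0.0, -0.7]
finger_gap: 0.0258
finger_force: 0.0
```

drive_tool(
  steps=[
    [[0,0,0,-26.9,-21.7,0,0],[0,0,0,-26.9,-21.7,0,0],[0,0,0,-26.9,-21.7,0,0],[0,0,0,-26.9,-21.7,0,0],[0,0,0,-26.9,-21.7,0,0]],
  ],
)

```text
time_s: 1.93
tcp_pos: [0.3898, 0.2584, 0.2315]
eef_rot: [[-0.932, 0.361, 0.001], [0.361, 0.932, 0.0], [-0.001, 0.001, -1.0]]
force: [0.7, 0.5, -0.3]
finger_gap: 0.0001
finger_force: 0.0
```

drive_tool(
  steps=[
    [[0,0,0,-26.9,-21.7,0,0],[0,0,0,-26.9,-21.7,0,0],[0,0,0,-26.9,-21.7,0,0],[0,0,0,-26.9,-21.7,0,0],[0,0,0,-26.9,-21.7,0,0]],
  ],
)

```text
time_s: 2.35
tcp_pos: [0.476, 0.1085, 0.2316]
eef_rot: [[-0.932, 0.362, 0.001], [0.362, 0.932, 0.0], [-0.001, 0.0, -1.0]]
force: [-0.5, 0.1, -0.4]
finger_gap: -0.0
finger_force: 0.0
```

drive_tool(
  steps=[
    [[0,0,0,-26.9,-21.7,0,0],[0,0,0,-26.9,-21.7,0,0],[0,0,0,-26.9,-21.7,0,0],[0,0,0,-26.9,-21.7,0,0],[0,0,0,-26.9,-21.7,0,0]],
  ],
)

```text
time_s: 2.77
tcp_pos: [0.5622, -0.0414, 0.2314]
eef_rot: [[-0.932, 0.362, 0.0], [0.362, 0.932, 0.0], [-0.0, 0.0, -1.0]]
force: [-0.1, 0.4, 1.7]
finger_gap: -0.0002
finger_force: 0.0
```

drive_tool(
  steps=[
    [[0,0,-0.095,0,0,15,0],[0,0,-0.095,0,0,15,0],[0,0,-0.095,0,0,15,0],[0,0,-0.095,0,0,15,0],[0,0,-0.095,0,0,15,0]],
  ],
)

```text
time_s: 3.18
tcp_pos: [0.5616, -0.0399, 0.1556]
eef_rot: [[-0.994, -0.109, -0.0], [-0.109, 0.994, 0.0], [-0.0, 0.0, -1.0]]
force: [0.1, 0.2, 0.7]
finger_gap: -0.0003
finger_force: 0.0
```

```bash
cat >> h.py <<'E'
C=np.array([.550,.083])
def tool():
    s=r.sense(); p=np.array(s['tcp_pos']); R=np.array(s['eef_rot'])
    print('t',s['time_s'],'p',np.round(p,4),'yaw',round(np.degrees(np.arctan2(R[1,0],R[0,0])),1),'Rz',np.round(R[:,2],2),'gap',s['finger_gap'],'F',np.round(s['force'],1))
    v=p[:2]-C; print('r',np.hypot(*v),'ang',np.degrees(np.arctan2(v[1],v[0]))%360)
E
python3 -c "
from h import *
tool()"
```

```text
t 3.1833 p [ 0.5616 -0.0399  0.1556] yaw -173.7 Rz [-0.  0. -1.] gap -0.00034164966488168494 F [0.1 0.2 0.7]
r 0.12340060034191919 ang 275.40334248897227
```

drive_tool(
  steps=[
    [[0,0,0,0,0,21.5,0],[0,0,0,0,0,21.5,0],[0,0,0,0,0,21.5,0],[0,0,0,0,0,21.5,0],[0,0,0,0,0,21.5,0]],
  ],
)

```text
time_s: 3.6
tcp_pos: [0.5616, -0.0397, 0.0479]
eef_rot: [[-0.994, -0.105, 0.0], [-0.105, 0.994, -0.0], [-0.0, -0.0, -1.0]]
force: [-0.5, 0.2, -0.4]
finger_gap: 0.0
finger_force: 0.0
```

drive_tool(
  steps=[
    [[0,0,0.04,5,0,0,0],[0,0,0.04,5,0,0,0],[0,0,0.04,5,0,0,0],[0,0,0.04,5,0,0,0],[0,0,0.04,5,0,0,0]],
  ],
)

```text
time_s: 4.02
tcp_pos: [0.5367, -0.0403, 0.0488]
eef_rot: [[-0.995, 0.097, 0.001], [0.097, 0.995, 0.0], [-0.001, 0.0, -1.0]]
force: [0.7, 0.7, 0.5]
finger_gap: 0.0
finger_force: 0.5
```

drive_tool(
  steps=[
    [[0,0,0.04,5,0,0,0],[0,0,0.04,5,0,0,0],[0,0,0.04,5,0,0,0],[0,0,0.04,5,0,0,0],[0,0,0.04,5,0,0,0]],
  ],
)

```text
time_s: 4.43
tcp_pos: [0.5122, -0.0359, 0.049]
eef_rot: [[-0.956, 0.292, 0.001], [0.292, 0.956, 0.0], [-0.001, 0.0, -1.0]]
force: [1.2, -0.3, -0.9]
finger_gap: -0.0002
finger_force: 0.4
```

```bash
python3 -c "
from h import *
tool()
a=shot('top')['img'][85:235,120:310,::-1]
cv2.imwrite('pics/p1.png',cv2.resize(a,None,fx=4,fy=4,interpolation=cv2.INTER_CUBIC))"
```

```text
t 4.4333 p [ 0.5122 -0.0359  0.049 ] yaw 163.0 Rz [ 0.  0. -1.] gap -0.0001915709196835827 F [ 1.2 -0.3 -0.9]
r 0.12473494307575075 ang 252.3472809658595
```

View pics/p1.png

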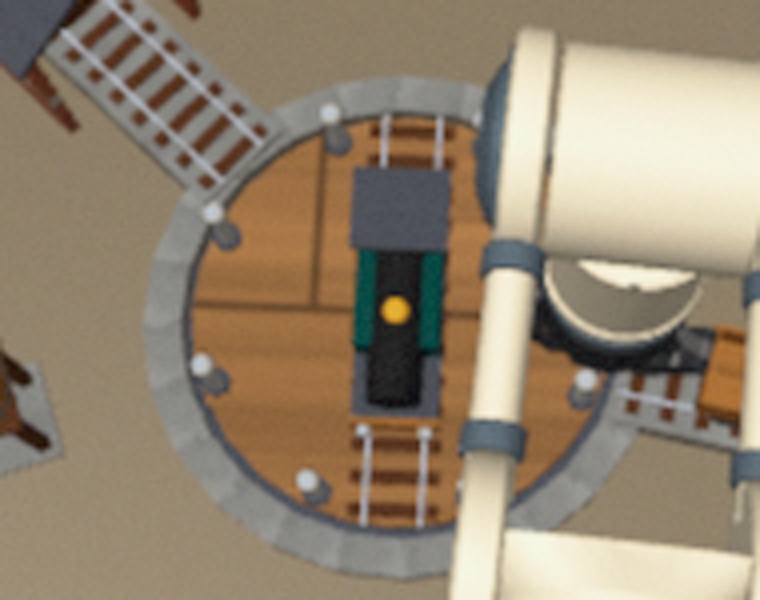

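The deck turns with the push at about 1 N. The locomotive, at (395,310), rides along with its chimney end still pointing down in the picture. I'll continue on the same arc.

drive_tool(
  steps=[
    [[0,0,0.05,6.2,0,0,0],[0,0,0.05,6.2,0,0,0],[0,0,0.05,6.2,0,0,0],[0,0,0.05,6.2,0,0,0],[0,0,0.05,6.2,0,0,0]],
  ],
)

```text
time_s: 4.9
tcp_pos: [0.4838, -0.024, 0.0491]
eef_rot: [[-0.854, 0.52, 0.001], [0.52, 0.854, -0.0], [-0.001, 0.0, -1.0]]
force: [1.4, -0.3, -0.3]
finger_gap: 0.0004
finger_force: 0.4
```

drive_tool(
  steps=[
    [[0,0,0.05,6.2,0,0,0],[0,0,0.05,6.2,0,0,0],[0,0,0.05,6.2,0,0,0],[0,0,0.05,6.2,0,0,0],[0,0,0.05,6.2,0,0,0]],
  ],
)

```text
time_s: 5.32
tcp_pos: [0.4591, -0.0054, 0.0491]
eef_rot: [[-0.699, 0.715, 0.001], [0.715, 0.699, -0.0], [-0.001, 0.001, -1.0]]
force: [0.7, 0.0, 0.6]
finger_gap: -0.0001
finger_force: 0.4
```

drive_tool(
  steps=[
    [[0,0,0.05,6.2,0,0,0],[0,0,0.05,6.2,0,0,0],[0,0,0.05,6.2,0,0,0],[0,0,0.05,6.2,0,0,0],[0,0,0.05,6.2,0,0,0]],
  ],
)

```text
time_s: 5.73
tcp_pos: [0.4398, 0.0187, 0.0491]
eef_rot: [[-0.501, 0.866, 0.001], [0.866, 0.501, -0.0], [-0.001, 0.001, -1.0]]
force: [0.7, -1.3, 0.7]
finger_gap: -0.0001
finger_force: 0.4
```

drive_tool(
  steps=[
    [[0,0,0.05,6.2,0,0,0],[0,0,0.05,6.2,0,0,0],[0,0,0.05,6.2,0,0,0],[0,0,0.05,6.2,0,0,0],[0,0,0.05,6.2,0,0,0]],
  ],
)

```text
time_s: 6.15
tcp_pos: [0.427, 0.0469, 0.0491]
eef_rot: [[-0.271, 0.963, 0.001], [0.963, 0.271, -0.0], [-0.001, 0.001, -1.0]]
force: [0.2, -0.4, -0.4]
finger_gap: 0.0002
finger_force: 0.4
```

```bash
python3 -c "
from h import *
tool()"
```

```text
t 6.15 p [0.427  0.0469 0.0491] yaw 105.7 Rz [ 0. -0. -1.] gap 0.0001675811338658094 F [ 0.2 -0.4 -0.4]
r 0.12819571124449905 ang 196.36569856389937
```

drive_tool(
  steps=[
    [[0,0,0.05,6.2,1,0,0],[0,0,0.05,6.2,1,0,0],[0,0,0.05,6.2,1,0,0],[0,0,0.05,6.2,1,0,0],[0,0,0.05,6.2,0.5,0,0]],
  ],
)

```text
time_s: 6.57
tcp_pos: [0.4257, 0.0782, 0.0489]
eef_rot: [[-0.024, 1.0, -0.0], [1.0, 0.024, -0.0], [-0.0, -0.0, -1.0]]
force: [-0.2, -0.4, -0.4]
finger_gap: -0.0004
finger_force: 0.4
```

drive_tool(
  steps=[
    [[0,0,0.05,6.2,0.2,0,0],[0,0,0.05,6.2,0.2,0,0],[0,0,0.05,6.2,0.2,0,0],[0,0,0.05,6.2,0.2,0,0],[0,0,0.05,6.2,0.2,0,0]],
  ],
)

```text
time_s: 6.98
tcp_pos: [0.4289, 0.109, 0.0488]
eef_rot: [[0.224, 0.975, -0.0], [0.975, -0.224, -0.0], [-0.0, -0.0, -1.0]]
force: [-0.5, -0.8, 0.2]
finger_gap: -0.0001
finger_force: 0.4
```

drive_tool(
  steps=[
    [[0,0,0.05,6.2,0.2,0,0],[0,0,0.05,6.2,0.2,0,0],[0,0,0.05,6.2,0.2,0,0],[0,0,0.05,6.2,0.2,0,0],[0,0,0.05,6.2,0.2,0,0]],
  ],
)

```text
time_s: 7.4
tcp_pos: [0.4397, 0.138, 0.0487]
eef_rot: [[0.458, 0.889, -0.0], [0.889, -0.458, -0.0], [-0.0, -0.0, -1.0]]
force: [-0.9, -1.0, 0.3]
finger_gap: -0.0002
finger_force: 0.4
```

drive_tool(
  steps=[
    [[0,0,0.05,6.2,0.2,0,0],[0,0,0.05,6.2,0.2,0,0],[0,0,0.05,6.2,0.2,0,0],[0,0,0.04,5,0.2,0,0],[0,0,0.03,3,0.2,0,0]],
  ],
)

```text
time_s: 7.82
tcp_pos: [0.4548, 0.1602, 0.0487]
eef_rot: [[0.64, 0.768, -0.0], [0.768, -0.64, -0.0], [-0.0, -0.0, -1.0]]
force: [-0.5, -0.2, 0.4]
finger_gap: -0.0002
finger_force: 0.2
```

```bash
python3 -c "
from h import *
tool()
a=shot('scene')
for n in('deck_end','shed_track','deck_post'):
    for k in r.landmark_of('scene',n)[:3]: p=atz(a,k['position'],.05 if n=='deck_post' else .027)[:2]-C; print(n,k['confidence'],np.hypot(*p),np.degrees(np.arctan2(p[1],p[0])))
a=a['img'][140:290,200:390,::-1]
cv2.imwrite('pics/p2.png',cv2.resize(a,None,fx=4,fy=4,interpolation=cv2.INTER_CUBIC))"
```

```text
t 7.8167 p [0.4548 0.1602 0.0487] yaw 50.2 Rz [-0. -0. -1.] gap -0.0001922685045172732 F [-0.5 -0.2  0.4]
r 0.12252575198102422 ang 140.96395119324595
deck_end 0.82 0.12738107992285297 62.466178618104365
shed_track 0.62 0.14070138409764188 47.33318431997936
deck_post 0.69 0.12536327508347342 85.69656703782783
```

View pics/p2.png

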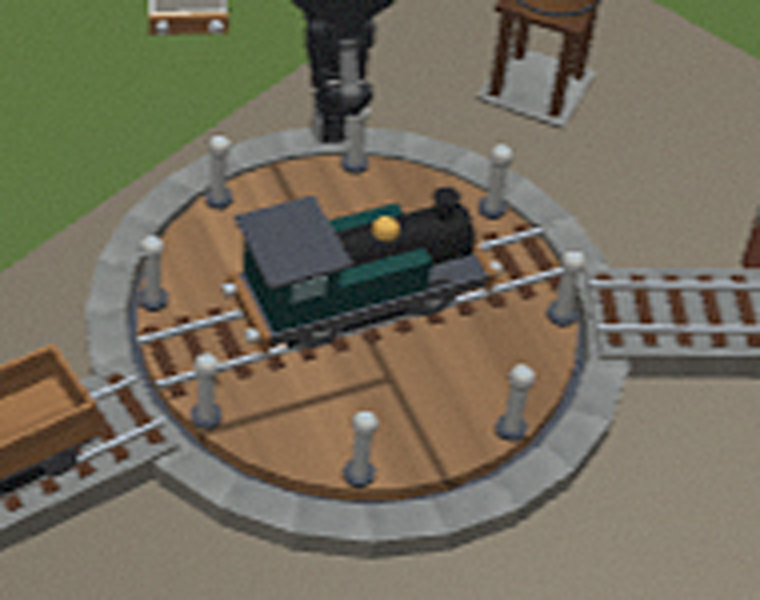

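The locomotive's chimney end, at (445,200), is now about 15° short of the shed track that starts at (595,305). I'll measure the remaining angle from the post balls and rails in this view.

```bash
cat >> h.py <<'E'
from scipy.optimize import least_squares
def fitp(d,B,px,guess):
    P=np.array([atz(d,px(*b),.070)[:2] for b in B])
    def f(x):
        a=np.degrees(np.arctan2(P[:,1]-x[1],P[:,0]-x[0])); k=np.round((a-np.degrees(x[2])-22.5)/45)
        t=x[2]+np.radians(22.5+45*k); return np.r_[x[0]+.124*np.cos(t)-P[:,0],x[1]+.124*np.sin(t)-P[:,1]]
    s=least_squares(f,[*P.mean(0),np.radians(guess)]); print('centre',s.x[:2],'deck',np.degrees(s.x[2]),'maxres',np.abs(s.fun).max()); return s.x
def rail(d,a,b,px,c):
    a,b=[atz(d,px(*p),.027)[:2] for p in(a,b)]; v=(b-a)/np.linalg.norm(b-a); w=a-c
    print('rail ang',np.degrees(np.arctan2(v[1],v[0])),'off',v[0]*w[1]-v[1]*w[0],'start r',np.hypot(*w))
E
python3 - <<'E'
from h import *
d=shot('scene'); px=lambda u,v:(v/4-.5+140,u/4-.5+200)
B=[(220,145),(501,154),(573,260),(520,376),(363,422),(205,363),(151,245)]
x=fitp(d,B,px,62)
for a,b in([(595,285),(760,277)],[(605,328),(760,328)],[(483,247),(541,230)],[(460,300),(560,268)],[(140,340),(240,315)],[(285,348),(157,383)]): rail(d,a,b,px,x[:2])
E
```

```text
centre [0.55082185 0.08392842] deck 64.88700437957385 maxres 0.0010532655207785013
rail ang 48.98976209630178 off 0.0033910526647426414 start r 0.14759816380839944
rail ang 45.326308789107124 off -0.021514101441014746 start r 0.1494494554852598
rail ang 66.20058227340158 off 0.012325071248648355 start r 0.09303940741510927
rail ang 67.40093296239077 off -0.023087106712024522 start r 0.063066945444201
rail ang 63.38776708648724 off 0.011223540816859397 start r 0.13430397777584827
rail ang -115.45682973238787 off 0.020240992890120664 start r 0.057922978409323124
```

drive_tool(
  steps=[
    [[0,0,0.05,6.1,0,0,0],[0,0,0.05,6.1,0,0,0],[0,0,0.05,6.1,0,0,0],[0,0,0.05,6.1,0,0,0],[0,0,0.05,6.1,0,0,0]],
  ],
)

```text
time_s: 8.48
tcp_pos: [0.4764, 0.1809, 0.0487]
eef_rot: [[0.811, 0.585, -0.0], [0.585, -0.811, -0.001], [-0.0, 0.0, -1.0]]
force: [0.8, -1.3, 0.2]
finger_gap: -0.0002
finger_force: 0.4
```

drive_tool(
  steps=[
    [[0,0,0.02,2.5,0,0,0],[0,0,0.01,1,0,0,0],[0,0,0,0,0,0,0],[0,0,0,0,0,0,0],[0,0,0,0,0,0,0]],
  ],
)

```text
time_s: 8.9
tcp_pos: [0.4791, 0.183, 0.0488]
eef_rot: [[0.827, 0.563, 0.0], [0.563, -0.827, 0.0], [0.0, 0.0, -1.0]]
force: [0.1, 1.1, -0.9]
finger_gap: 0.0
finger_force: 0.0
```

```bash
python3 -c "
from h import *
tool()
a=shot('scene')
a=a['img'][140:290,200:390,::-1]
cv2.imwrite('pics/p3.png',cv2.resize(a,None,fx=4,fy=4,interpolation=cv2.INTER_CUBIC))"
```

```text
t 8.9 p [0.4791 0.183  0.0488] yaw 34.2 Rz [ 0.  0. -1.] gap 5.266655061425319e-06 F [ 0.1  1.1 -0.9]
r 0.1226043187326592 ang 125.3199542882889
```

View pics/p3.png

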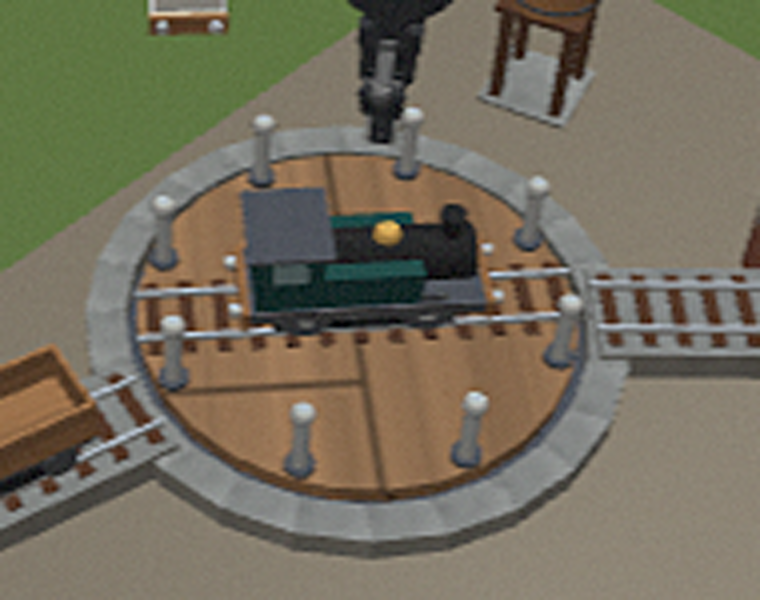

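The deck is now a few degrees short of the shed: its rail ends at (570,272) and (575,313), against shed rails at (592,284) and (603,328). Measuring the rest.

Run:
```python
from h import *
d=shot('scene'); px=lambda u,v:(v/4-.5+140,u/4-.5+200)
x=fitp(d,[(264,122),(411,116),(537,186),(569,303),(475,402),(301,412),(172,325),(163,204)],px,48)
P=lambda u,v:atz(d,px(u,v),.027)[:2]
for n,L in dict(shed=[(592,284),(603,328),(760,278),(760,328)],deck=[(570,272),(560,317),(140,292),(140,338)]).items():
    for i in(0,2):
        m=(P(*L[i])+P(*L[i+1]))/2-x[:2]; print(n,np.hypot(*m),np.degrees(np.arctan2(m[1],m[0])),'gauge',np.linalg.norm(P(*L[i])-P(*L[i+1])))
# predicted shed rails for several angles
for a in(42,44,46):
    t=np.radians(a); print(a,[[np.round((q[1]-200+.5)*4),np.round((q[0]-140+.5)*4)] for rr in(.15,.22) for o in(.016,-.016) for q in[proj(d,[x[0]+rr*np.cos(t)-o*np.sin(t),x[1]+rr*np.sin(t)+o*np.cos(t),.027])]])
for c in('top',):
    e=shot(c); a=e['img'][85:235,120:310,::-1]; cv2.imwrite('pics/t4.png',cv2.resize(a,None,fx=4,fy=4,interpolation=cv2.INTER_CUBIC))
```

```text
centre [0.55051941 0.08423783] deck 49.24097726509174 maxres 0.000921651408661267
shed 0.1460652357663069 43.60966139367037 gauge 0.03516882720219622
shed 0.2452731863814147 44.88060734594557 gauge 0.04097039799331801
deck 0.12771842637284195 47.51196202382183 gauge 0.03802338981712155
deck 0.13164459860681735 -129.6481378348207 gauge 0.03636721952122789
42 [[np.float64(602.0), np.float64(291.0)], [np.float64(607.0), np.float64(331.0)], [np.float64(718.0), np.float64(296.0)], [np.float64(725.0), np.float64(337.0)]]
44 [[np.float64(600.0), np.float64(285.0)], [np.float64(607.0), np.float64(325.0)], [np.float64(715.0), np.float64(287.0)], [np.float64(724.0), np.float64(327.0)]]
46 [[np.float64(598.0), np.float64(278.0)], [np.float64(607.0), np.float64(318.0)], [np.float64(712.0), np.float64(277.0)], [np.float64(723.0), np.float64(317.0)]]
```

View pics/t4.png

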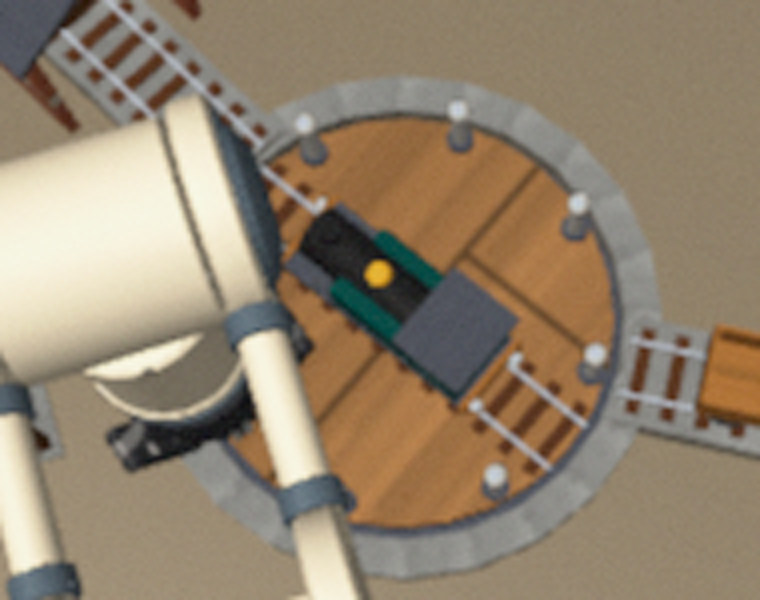

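The top view agrees: the deck rails at (320,205) run a few degrees steeper than the shed rails that end at (262,143). About 4.8° remains, so I'll push slowly.

drive_tool(
  steps=[
    [[0,0,0.016,2,0,0,0],[0,0,0.016,2,0,0,0],[0,0,0.016,2,0,0,0],[0,0,0.016,2,0,0,0],[0,0,0.012,1.5,0,0,0]],
  ],
)

```text
time_s: 9.47
tcp_pos: [0.4875, 0.1884, 0.0488]
eef_rot: [[0.868, 0.496, -0.0], [0.496, -0.868, -0.0], [-0.0, -0.0, -1.0]]
force: [0.0, -1.3, 0.7]
finger_gap: 0.0003
finger_force: 0.3
```

drive_tool(
  steps=[
    [[0,0,0,0.4,0,0,0],[0,0,0,0,0,0,0],[0,0,0,-5,0,0,0],[0,0,0,-10,0,0,0],[0,0,0,0,0,0,0]],
  ],
)

```text
time_s: 9.88
tcp_pos: [0.4735, 0.1804, 0.0486]
eef_rot: [[0.867, 0.498, -0.001], [0.498, -0.867, -0.0], [-0.001, -0.0, -1.0]]
force: [0.2, 0.6, 0.2]
finger_gap: 0.0002
finger_force: 0.0
```

drive_tool(
  steps=[
    [[0,0,0,0,0,-15,0],[0,0,0,0,0,-25,0],[0,0,0,0,0,-30,0],[0,0,0,0,0,-30,0],[0,0,0,0,0,-20,0]],
  ],
)

```text
time_s: 10.3
tcp_pos: [0.4753, 0.1812, 0.1722]
eef_rot: [[0.867, 0.498, 0.004], [0.498, -0.867, 0.001], [0.004, 0.001, -1.0]]
force: [1.5, -0.0, -0.3]
finger_gap: 0.0001
finger_force: 0.0
```

```bash
python3 -c "
from h import *
tool()
a=shot('scene')['img'][140:290,200:390,::-1]; cv2.imwrite('pics/p5.png',cv2.resize(a,None,fx=4,fy=4,interpolation=cv2.INTER_CUBIC))"
```

```text
t 10.3 p [0.4753 0.1812 0.1722] yaw 29.8 Rz [ 0.  0. -1.] gap 0.00010831686752330959 F [ 1.5 -0.  -0.3]
r 0.12343447731827294 ang 127.26749382656784
```

View pics/p5.png

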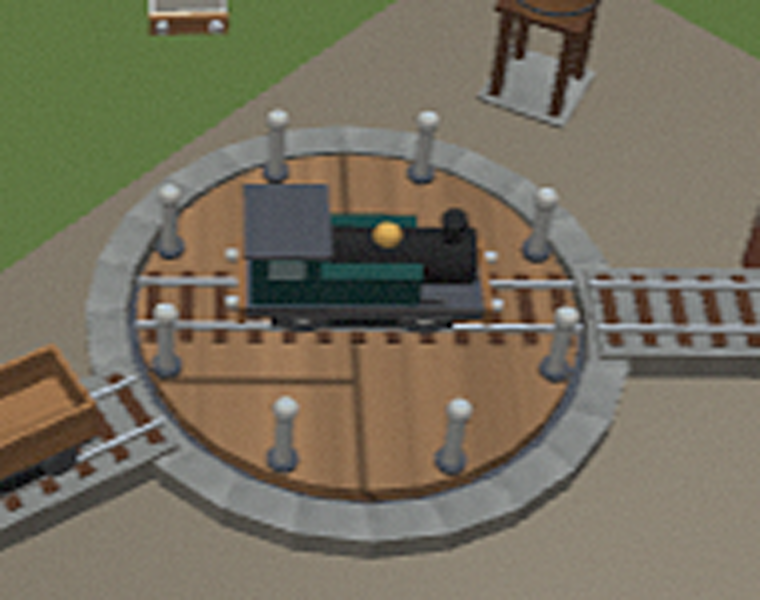

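The tracks now look collinear: the deck's upper rail at y≈282 meets the shed's at 284, and the lower at 326 meets 328. The chimney, at (455,220), faces the shed. I'll check with sub-pixel line fits of the rails and the post fit.

Run:
```python
from h import *
ims=[shot('scene') for _ in range(3)]; d=ims[0]
px=lambda u,v:(v/4-.5+140,u/4-.5+200)
x=fitp(d,[(277,118),(427,120),(546,195),(566,314),(459,407),(286,406),(165,311),(169,193)],px,44)
g=np.mean([i['img'] for i in ims],0); g=g.min(2)
c=np.r_[.550,.0835]
def sub(cols,row):
    out=[]
    for u in cols:
        lo=int(round(row))-3; w=g[lo:lo+7,u]; w=np.clip(w-np.percentile(w,50),0,None)
        if w.max()>15: out.append((u,(w*np.arange(lo,lo+7)).sum()/w.sum()))
    return np.array(out)
for nm,row in(('up',282/4+139.5),('low',326/4+139.5)):
    D=np.vstack([sub(range(236,258),row),sub(range(324,342),row)] if nm=='up' else [sub(range(236,240),row),sub(range(246,266),row),sub(range(316,335),row)])
    S=sub(range(352,388),row+.4)
    for n,L in(('deck',D),('shed',S)):
        k=np.polyfit(L[:,0],L[:,1],1)
        k=np.polyfit(*L[np.abs(np.polyval(k,L[:,0])-L[:,1])<.5].T,1)
        u0,u1=(236,342) if n=='deck' else (352,388)
        a,b=[atz(d,(np.polyval(k,u),u),.027)[:2] for u in(u0,u1)]; v=(b-a)/np.linalg.norm(b-a)
        print(nm,n,len(L),'y@345',round(np.polyval(k,346),2),'ang',round(np.degrees(np.arctan2(v[1],v[0])),2),'off',round((v[0]*(a-c)[1]-v[1]*(a-c)[0])*1e3,1))
s=r.sense(); w=shot('wrist'); print(np.round(s['tcp_pos'],3)); cv2.imwrite('pics/w.png',cv2.resize(w['img'][:,:,::-1],(800,600),interpolation=cv2.INTER_CUBIC))
```

```text
centre [0.55030217 0.08481006] deck 44.784178200313036 maxres 0.0007968528839441547
up deck 40 y@345 210.23 ang 44.73 off 15.7
up shed 36 y@345 209.32 ang 43.78 off 21.1
low deck 43 y@345 221.39 ang 44.69 off -19.9
low shed 36 y@345 221.18 ang 44.61 off -19.1
[0.475 0.181 0.169]
```

View pics/w.png

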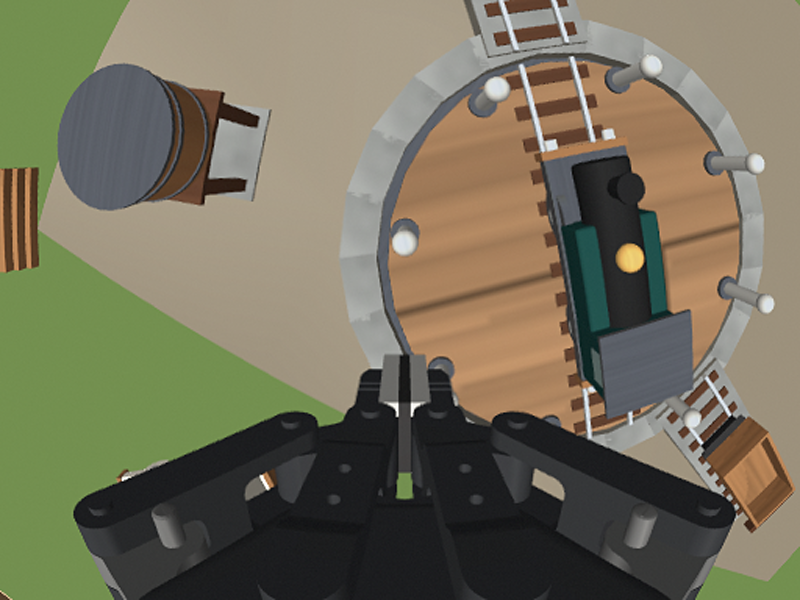

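The wrist view shows the deck rails, with ends at (520,65) and (572,57), extending straight into the shed rails at (515,50) and (568,42). The fits put the deck at 44.7° and the shed track at about 44.3°, so they are lined up. The arm is clear of everything, so I'm handing in.

```bash
python3 -c "
from bench import r
print(r.sign_off())"
```

```text
the job is handed in; nothing more can be done
None
```

The job is handed in: I pushed the turntable round by one rim post until its track lined up with the shed track to within about half a degree, chimney end facing the shed, and the arm is raised clear and touching nothing.

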